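# Point the column-selector lever at the fitted column and start the run

## Task

With a finger against its side, push the black lever on top of the white column-selector module round until it points straight at the one tall column; the three short plugs are unused ports. Only then press the round start button on the same module fully in and let it come back up. Do not pinch the lever between the fingers or pull it upwards, and leave the vial, the bottle and the jar standing where they are.

Things in the scene. Friction and masses are not known exactly. Their poses are not given: they have to be found in the camera images.
- lever_axis (a point): The lever's vertical turning axis, the point where it meets the top of the module (60 mm above the bench). The module is a white box 300 x 290 mm and 60 mm high, fixed to the bench, anywhere within about 12 cm left or right and turned up to 0.5 rad; this axis is at the middle of its flat top. Its x axis is the module's x axis (pointing from the start button to the lever axis), z up.
- lever (a joint): Lever's angle about the vertical axis, rad, counter-clockwise from above positive, 0 when it points along the module's +x (straight away from the start button). Stops at -2.5 and 2.5. It turns with steady friction of 0.12 N m (about 2 N at 60 mm from the axis) and stays where it is left; no spring and no detents. It starts between -0.35 and 0.35.
- lever_tip (a point): Pointed tip of the lever, 88 mm from its axis and 26 mm above the module's top. The lever is a straight black bar 18 mm wide whose upright sides run from 13 to 38 mm above the module's top (free underneath), between 18 and 78 mm from the axis, with a round hub of radius 19 mm, 43 mm high, on the axis.
- lever_aim (a point): Imaginary point straight ahead of the lever's tip, 110 mm from the axis, 26 mm above the module's top: as far out as the ports. When the lever points exactly at a port this point lies on the port's vertical axis.
- cheek_left: Left side plate of the lever (60 x 4 x 24 mm), seen from the axis towards the tip; its origin lies on the lever's axis, not on the plate. Push here to turn the lever clockwise.
- cheek_right: Right side plate of the lever, likewise, same origin. Push here to turn the lever counter-clockwise.
- stem (a joint): How far the lever has been pulled upwards, m: 0 when down on its seat, held there by a spring of about 9 N; a quick-release that comes up to 20 mm when pulled.
- column: The tall column: upright steel cylinder 55 mm high, 24 mm wide at its foot, 18 mm in the middle and 28 mm at its top nut, fixed in one of the four ports on the module's top. Origin: centre of its foot, on the module's top, 110 mm from the lever's axis. The ports lie at lever angles of -1.92, -0.87, 0.87 and 1.92 rad; which one carries the column changes. The other three have steel blanking plugs, also 24 mm wide at the foot, only 16 mm high.
- start (a joint): How far the start button is pressed, m: 0 up, 0.006 fully in. Spring return, 4 N fully in. Counts as pressed beyond 0.0045.
- start_top (a point): Centre of the start button's flat round top (30 mm across), pressed straight down. It stands in a low round housing on the module's top, 110 mm from the lever's axis on the module's -x side.
- vial: Loose amber vial, 26 mm wide, 55 mm high, standing on the module's top beside the start button. Origin: centre of its underside. To be left standing where it is.
- bottle: Loose clear bottle, 64 mm wide, 130 mm high, on the bench to the left of the module. Origin: centre of its underside. To be left standing where it is.
- jar: Loose amber jar, 56 mm wide, 85 mm high, on the bench to the right of the module. Origin: centre of its underside. To be left standing where it is.

How it is judged:
By the outcome, as a careful person would: the job done as asked, in the order asked, and still so for the second after the job is handed in, with the robot touching nothing.
It also fails if it takes over 48 s, if anything falls off the work surface, if the arm or the gripper's body presses on something with over 40 N, if the wrist force passes 120 N, or if a joint passes its speed limit or range.

## Robot

A 7-joint arm with a two-finger parallel gripper is mounted at the origin on the work surface. World frame = base frame: x ahead of the robot, y to its left, z up, the work surface at z = 0. Lengths are in m, angles in rad, forces in N, time in s.
With the tool pointing down it reaches from about 0.4 to 0.85 m from the base axis. Payload 10.4 kg.
Tool frame: the origin (TCP) lies midway between the tips of the shut fingers; the grasp point (between the pads) lies 19 mm behind it; z points along the fingers, y is the direction in which the jaws open and shut (so a half turn about z gives the same grasp; the last joint's range is limited). The gripper opens to 85 mm and grips with 20 to 120 N. Pads are 22 mm wide; open, the fingers measure 114 mm over their backs; the gripper's body (76 mm by 85 mm) begins 54 mm behind the grasp point. The pads swing forward as they close: fully open they stand 13 mm farther back than shut.
Start: joints at [1.226, 0.332, -0.065, 1.46, 0.022, 1.35, -0.088], TCP at [0.198, -0.593, 0.197] pointing down, gripper open.
Joint ranges: [-2.6, 2.6], [-0.5, 2.12], [-1.47, 1.34], [0.16, 2.42], [-1.27, 4.41], [0.06, 2.06], [-2.6, 2.6]. Speed limits (rad/s): [2.22, 2.22, 2.79, 2.79, 3.14, 3.14, 3.14].

## Interface

Orientations are given as a unit quaternion [x, y, z, w].
In Python, from workcell import manip, viewer gives the robot as it stands.
- The arm moves only by the tool move_arm, never from a script. Its argument "deltas" is a list of rows, each a list of 7 numbers: the shift along the tool's x, y, z in m, then the turn, a rotation vector about the tool's x, y, z in degrees, then the opening, from -1 (shut) to 1 (fully open). In form: [[dx, dy, dz, wx, wy, wz, gripper], ...]. A call has 1 to 10 rows; each row shifts and turns the commanded pose from where the row before left it, along the tool's axes as they then stand; what a row does not reach is not made up. A row lasts 1/8 s, in which the tool goes at most 62.5 mm and 10.7 degrees, less where a joint would pass 70% of its speed; a pose out of reach is approached as far as the arm can. A call with a gripper value outside its range is refused whole. The fingers move at their own pace and stop on an object; "force" is the grip in N (left out, the last holds). Time passes only in rows, so rows that do not move let the fingers close. It gives the time, the measured TCP pose, the force and the opening at its end, in the units of the state.
- manip.get_obs(): the state, without advancing time (a new reading comes with each control period).
- viewer.camera(name): name is "scene" or "side" or "wrist"; returns (picture, depth): 480x640x3 uint8, red, green, blue; 480x640 float32, m along the optical axis (not along the pixel's ray), 0 where there is no reading.
- viewer.calibration(name): a dict with "fx", "fy", "cx", "cy" (pixels), "R" (3x3) and "t" (3): a world point X has camera coordinates R X + t; the wrist camera has in their place "T_tool_cam" (4x4, takes a point from camera to tool coordinates, whose origin is the TCP and whose axes are the flange's). Camera axes: x right, y down, z forward; pixel columns grow to the right and rows downward; lengths in m; the calibration is good to about 2 mm. A picture is of the moment at which its call begins: read the wrist's pose just before it. calibration takes no time and is no camera call.
- manip.hand_in(): hands the job in, once; it reports no verdict.
The state is a dict: "clock": time; "joint_pos": joint angles; "joint_velocities": joint speeds; "tau": joint torques, N m; "position": TCP position; "ee_rot": TCP orientation; "ft_force": force on the tool from outside, world axes, zero at the start; "torque": the same for the moment, N m; "grip_width": opening from 0.0 (shut) to 1.0 (fully open).
Only numpy, scipy, OpenCV 4.12 (cv2) and the standard library are available. Lean on these libraries where they do the work, as an engineer would, in place of code of your own. Each camera call takes 0.05 s, during which the arm holds its last target.

## Working session

There is one attempt and no reset: what is moved stays moved. The work goes in short steps, Python scripts to look and compute and a tool call to move; the robot and the scene stay as the last step left them, time stands still between calls to the robot, and variables do not carry over. Pictures are saved under pics/ and viewed, and the job is handed in when it is done.

Besides the shell and the picture viewer there is one more tool, called after "Request:" as name(argument=value, ...) on one line, values as JSON. move_arm: Moves the arm, as the interface text tells. Its arguments: {"type":"object","properties":{"deltas":{"type":"array"},"force":{"type":"number"}},"required":["deltas"]}

```bash
mkdir -p pics; ls
python3 - <<'E'
from workcell import manip, viewer
import cv2
o=manip.get_obs();print({k:o[k] for k in('clock','position','ee_rot','ft_force','grip_width')})
import numpy as np
for n in('scene','side','wrist'):
    p,d=viewer.camera(n);cv2.imwrite(f'pics/{n}0.png',p[:,:,::-1]);np.savez(f'{n}0.npz',p=p,d=d)
    print(n,viewer.calibration(n))
E
```

```text
pics
{'clock': 0.0, 'position': array([ 0.19753595, -0.59253328,  0.19652256]), 'ee_rot': array([ 9.87080828e-01,  1.60221595e-01, -1.45271413e-04, -6.76783261e-04]), 'ft_force': array([0.09184267, 0.25967269, 0.52292245]), 'grip_width': 1.0014868317516639}
scene {'fx': 442.72511241087057, 'fy': 442.72511241087057, 'cx': 315.09999649276534, 'cy': 242.51214479253048, 'R': array([[-0.22507499,  0.97430187,  0.00878154],
       [ 0.82225528,  0.19477029, -0.53475302],
       [-0.52272124, -0.11313887, -0.84496278]]), 't': array([ 0.08088271, -0.44374379,  1.21927516])}
side {'fx': 441.0808081347416, 'fy': 441.0808081347416, 'cx': 320.8148716548361, 'cy': 239.47339416785582, 'R': array([[ 0.86230377, -0.50625878, -0.01158726],
       [-0.38737092, -0.64472049, -0.65899868],
       [ 0.32615332,  0.57274561, -0.75205483]]), 't': array([-0.4748558 ,  0.29780992,  0.58103777])}
wrist {'fx': 370.51323779480396, 'fy': 370.51323779480396, 'cx': 317.4387698668686, 'cy': 236.0158316204622, 'T_tool_cam': array([[ 3.35659436e-04, -9.46719821e-01, -3.22058176e-01,
         8.35737776e-02],
       [ 9.99999238e-01,  7.00298474e-04, -1.01636068e-03,
         8.92759099e-05],
       [ 1.18774565e-03, -3.22057589e-01,  9.46719335e-01,
        -1.77634725e-01],
       [ 0.00000000e+00,  0.00000000e+00,  0.00000000e+00,
         1.00000000e+00]])}
```

View pics/scene0.png

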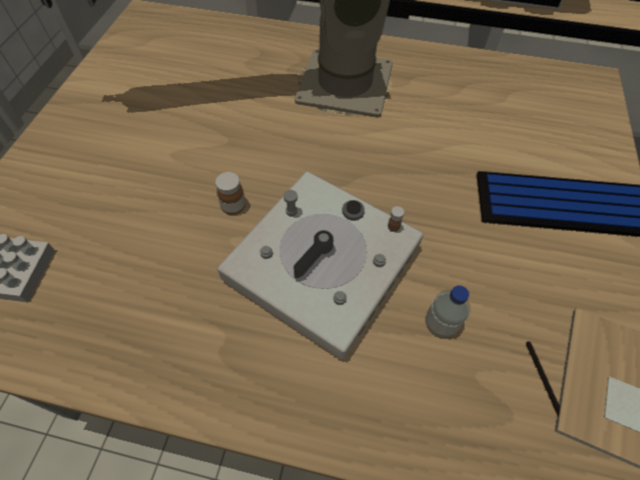

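View pics/side0.png

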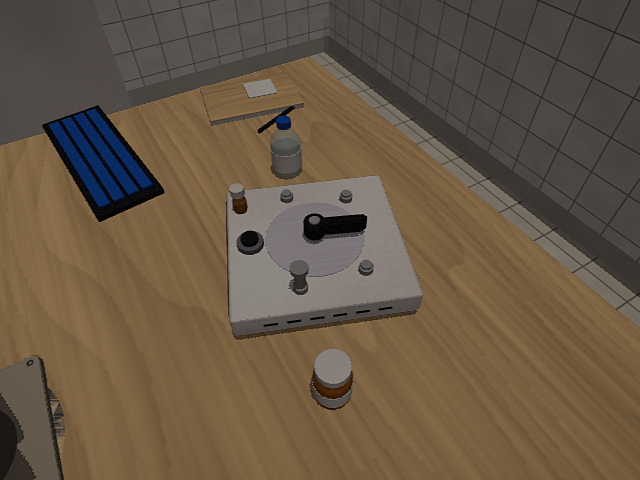

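The scene view shows the tall column at (291,203), button (353,209), hub (323,240), lever tip (297,275), plugs at (266,252), (340,297), (379,260). The column therefore sits at about -1.92, and the lever must turn clockwise from near 0. Next I'll measure these positions.

```bash
cat > h.py <<'E'
import numpy as np,cv2
from workcell import viewer
def ray(n,uv,z):
    c=viewer.calibration(n);R,t=c['R'],c['t'];C=-R.T@t
    d=R.T@np.array([(uv[0]-c['cx'])/c['fx'],(uv[1]-c['cy'])/c['fy'],1]);return C+d*(z-C[2])/d[2]
def dep(n,uv,d):
    c=viewer.calibration(n);R,t=c['R'],c['t']
    return R.T@(np.array([(uv[0]-c['cx'])/c['fx'],(uv[1]-c['cy'])/c['fy'],1])*d-t)
def cloud(n,d):
    c=viewer.calibration(n);v,u=np.mgrid[:480,:640]
    P=np.stack([(u-c['cx'])/c['fx'],(v-c['cy'])/c['fy'],np.ones_like(d)],-1)*d[...,None]
    return (P-c['t'])@c['R']
E
python3 - <<'E'
from h import *
for n in('scene','side'):
    f=np.load(n+'0.npz');p,d=f['p'],f['d'];X=cloud(n,d);g=p.max(2).astype(int)
    ok=d>0
    roi=ok&(abs(X[...,1])<.3)&(X[...,0]>.35)&(X[...,0]<.9)
    top=roi&(abs(X[...,2]-.06)<.006)
    m=cv2.morphologyEx(top.astype('u1'),cv2.MORPH_OPEN,np.ones((3,3)))
    k,l,s,c=cv2.connectedComponentsWithStats(m);i=1+s[1:,4].argmax()
    pts=X[l==i]
    print(n,'top z',np.median(pts[:,2]),cv2.minAreaRect((pts[:,:2]*1000).astype('f4')))
    dark=(roi&(g<60)&(X[...,2]>.055)).astype('u1')
    k,l,s,c=cv2.connectedComponentsWithStats(dark)
    for j in range(1,k):
        if s[j,4]>25: print(' dark',s[j],c[j].round(1),np.median(X[l==j],0).round(4))
    # raised things on the module
    hi=(roi&(X[...,2]>.068)).astype('u1')
    k,l,s,c=cv2.connectedComponentsWithStats(hi)
    for j in range(1,k):
        if s[j,4]>15: 
            q=X[l==j];zt=np.percentile(q[:,2],95);tt=q[q[:,2]>zt-.006]
            print(' raised',s[j],'ztop',zt.round(4),tt.mean(0).round(4))
    a=p[130:380,200:480] if n=='scene' else p[100:420,200:460]
    cv2.imwrite(f'pics/{n}0z.png',cv2.resize(a[:,:,::-1],None,fx=2,fy=1.8))
E
```

```text
scene top z 0.05849883147019365 ((578.2584838867188, 66.05162048339844), (288.9330139160156, 300.2322998046875), 68.51763916015625)
 dark [346 201  15  13 162] [353.2 207.1] [0.4792 0.1055 0.0795]
 dark [288 202   8   9  55] [291.  206.1] [ 0.5125 -0.0142  0.087 ]
 dark [344 214  18   6  32] [353.  217.4] [0.4956 0.1096 0.0665]
 dark [389 224  11   7  49] [393.5 227.3] [0.5059 0.1917 0.0731]
 dark [294 231  39  47 673] [313.1 254.2] [0.6117 0.0529 0.0968]
 raised [216 172  25  23 444] ztop 0.0849 [ 0.477  -0.1603  0.0831]
 raised [284 190  14  25 259] ztop 0.1146 [ 0.5057 -0.0162  0.1129]
 raised [343 200  22  19 317] ztop 0.0815 [0.4772 0.1062 0.0797]
 raised [388 206  17  24 283] ztop 0.1145 [0.496  0.1919 0.1129]
 raised [294 230  40  48 828] ztop 0.1009 [0.6034 0.055  0.0982]
 raised [261 246  12  11  95] ztop 0.0759 [ 0.6141 -0.0381  0.0736]
 raised [374 254  12  11 100] ztop 0.0761 [0.5821 0.1757 0.0738]
 raised [334 291  13  12 114] ztop 0.076 [0.675  0.118  0.0736]
 raised [433 290  16  30 319] ztop 0.1014 [0.6508 0.2973 0.0996]
side top z 0.05984186678321691 ((575.0778198242
[... 643 characters left out ...]
8] [ 0.4978 -0.0273  0.084 ]
 dark [313 370   7  12  36] [314.8 376.6] [ 0.4485 -0.1583  0.0621]
 raised [274 121  26  34 498] ztop 0.1222 [0.6467 0.2977 0.1232]
 raised [229 183  18  30 381] ztop 0.1152 [0.4914 0.187  0.1138]
 raised [280 189  13  11 104] ztop 0.0768 [0.5767 0.1708 0.0747]
 raised [340 190  12  10  99] ztop 0.0769 [0.6708 0.1124 0.0746]
 raised [ 303  213   64   27 1224] ztop 0.1018 [0.5981 0.05   0.0995]
 raised [236 231  28  22 458] ztop 0.0824 [0.472  0.1006 0.0809]
 raised [289 260  19  32 464] ztop 0.1158 [ 0.5016 -0.0209  0.1145]
 raised [359 260  14  13 148] ztop 0.0767 [ 0.609  -0.0434  0.0746]
 raised [ 314  349   37   39 1183] ztop 0.0864 [ 0.4718 -0.1655  0.0849]
```

Run:
```python
from h import *
p=np.load('scene0.npz')['p'];cv2.imwrite('pics/s_z4.png',cv2.resize(p[175:315,230:430,::-1],None,fx=4,fy=4,interpolation=cv2.INTER_CUBIC))
```

```text
(no output)
```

View pics/s_z4.png

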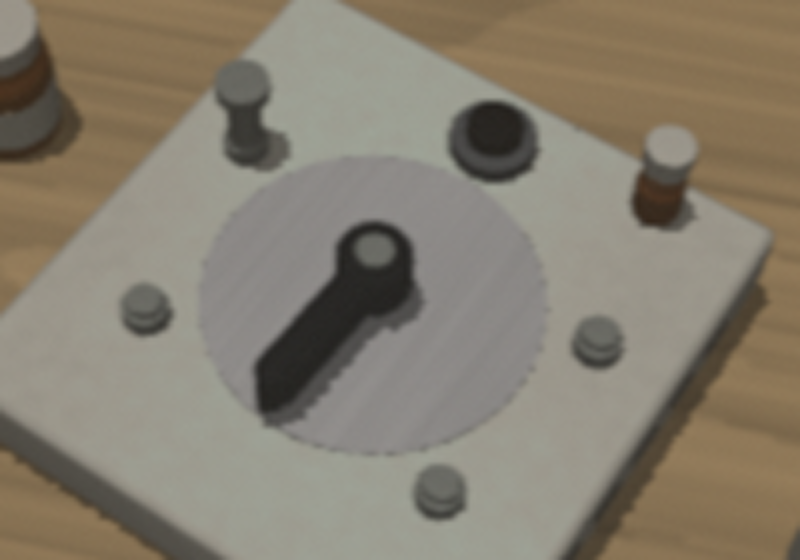

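The views agree on heights and sizes but differ by about 5 mm in position. I'll combine them with a rigid fit to the known port layout.

```bash
cat > fit.py <<'E'
from h import *
L=lambda a,r=.11:[r*np.cos(a),r*np.sin(a)]
M=np.array([L(-1.92),L(-.87),L(1.92),L(.87),L(np.pi)])
O={'scene':[(.5057,-.0162),(.6141,-.0381),(.5821,.1757),(.675,.118),(.4772,.1062)],
'side':[(.5016,-.0209),(.609,-.0434),(.5767,.1708),(.6708,.1124),(.472,.1006)]}
def fit(o):
    o=np.array(o);a=M-M.mean(0);b=o-o.mean(0)
    th=np.arctan2((a[:,0]*b[:,1]-a[:,1]*b[:,0]).sum(),(a*b).sum())
    R=np.array([[np.cos(th),-np.sin(th)],[np.sin(th),np.cos(th)]])
    c=o.mean(0)-R@M.mean(0);return th,c,np.linalg.norm(o-(M@R.T+c),axis=1)
if __name__=='__main__':
    for n in O:
        th,c,e=fit(O[n]);print(n,th.round(4),c.round(4),(e*1e3).round(1))
        f=np.load(n+'0.npz');p=f['p'];X=cloud(n,f['d']);g=p.max(2).astype(int)
        m=(f['d']>0)&(g<70)&(abs(X[...,2]-.095)<.012)&(np.hypot(X[...,0]-c[0],X[...,1]-c[1])<.1)
        q=X[m][:,:2]-c;r=np.hypot(*q.T);k=(r>.03)&(abs(X[m][:,2]-.098)<.004)
        v=q[k].mean(0);print(' lever ang world',np.arctan2(v[1],v[0]),'rel',np.arctan2(v[1],v[0])-th,'rmax',r.max(),k.sum(), 'width', )
        a=np.arctan2(v[1],v[0]);w=-np.sin(a)*q[k][:,0]+np.cos(a)*q[k][:,1];print(' lat',w.min(),w.max())
E
python3 fit.py
```

```text
scene -0.3764 [0.5789 0.0659] [0.3 0.3 0.3 0.8 0.6]
 lever ang world -0.4148311307980495 rel -0.03840228702485704 rmax 0.09945499585557901 245 width
 lat -0.009468436072757644 0.008672017566271175
side -0.3758 [0.5741 0.0607] [0.8 0.3 0.3 0.5 0.5]
 lever ang world -0.4287464131145054 rel -0.05297590305489197 rmax 0.08868304483470357 295 width
 lat -0.008339247394172944 0.012896725874890635
```

Request:
move_arm(deltas=[[0.035,-0.028,-0.01,0,0,0,-1],[0.035,-0.028,-0.01,0,0,0,-1],[0.035,-0.028,0,0,0,0,-1],[0.035,-0.028,0,0,0,0,-1],[0.035,-0.028,0,0,0,0,-1],[0.035,-0.028,0,0,0,0,-1],[0.035,-0.028,0,0,0,0,-1],[0.035,-0.028,0,0,0,0,-1],[0.035,-0.028,0,0,0,0,-1],[0.035,-0.028,0,0,0,0,-1]], force=40)

```text
clock: 1.4
position: [0.4417, -0.2153, 0.2173]
ee_rot: [0.987, 0.16, -0.0, 0.0]
ft_force: [0.4, -0.6, 0.3]
grip_width: -0.0
```

Request:
move_arm(deltas=[[0.035,-0.028,0,0,0,0,-1],[0.035,-0.028,0,0,0,0,-1],[0.035,-0.028,0,0,0,0,-1],[0.035,-0.028,0,0,0,0,-1],[0.035,-0.028,0,0,0,0,-1],[0.035,-0.028,0,0,0,0,-1],[0.035,-0.026,0,0,0,0,-1],[0.035,-0.026,0,0,0,0,-1],[0,0,0,0,0,-10,-1],[0,0,0,0,0,-10,-1]])

```text
clock: 2.65
position: [0.6371, 0.0815, 0.2166]
ee_rot: [0.943, 0.332, -0.0, -0.0]
ft_force: [-0.4, -0.8, -0.8]
grip_width: -0.004
```

Request:
move_arm(deltas=[[0,0,0,0,0,-10,-1],[0,0,0,0,0,-10,-1],[0,0,0,0,0,-10,-1],[0,0,0,0,0,-10,-1],[0,0,0,0,0,-10,-1],[0,0,0,0,0,-10,-1],[0,0,0,0,0,-10,-1],[0,0,0,0,0,-10,-1],[0,0,0,0,0,-10,-1],[0,0,0,0,0,-10,-1]])

```text
clock: 3.9
position: [0.6371, 0.0805, 0.217]
ee_rot: [0.352, 0.936, -0.0, -0.0]
ft_force: [-0.3, 0.6, 0.3]
grip_width: -0.006
```

Run:
```python
from h import *
from workcell import manip
o=manip.get_obs();q=o['ee_rot'];print(o['position'],q,'yaw x',2*np.arctan2(q[1],q[0]),o['joint_pos'])
I=[]
for n in('side','wrist'):
    p,d=viewer.camera(n);cv2.imwrite(f'pics/{n}1.png',p[:,:,::-1]);np.savez(n+'1.npz',p=p,d=d)
```

```text
[0.63709239 0.08045728 0.21697652] [ 3.52210774e-01  9.35920666e-01 -1.83572768e-04 -2.10939474e-04] yaw x 2.4217282335969403 [ 0.47508334  0.53769444 -0.98653202  1.342005    0.44285801  1.49092482
  0.37326294]
```

View pics/wrist1.png

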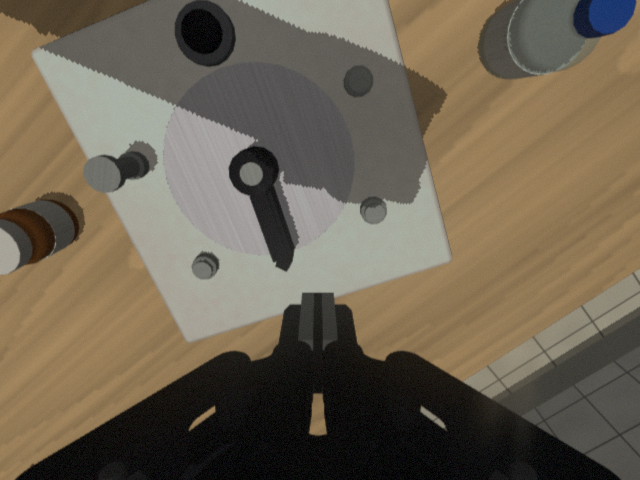

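View pics/side1.png

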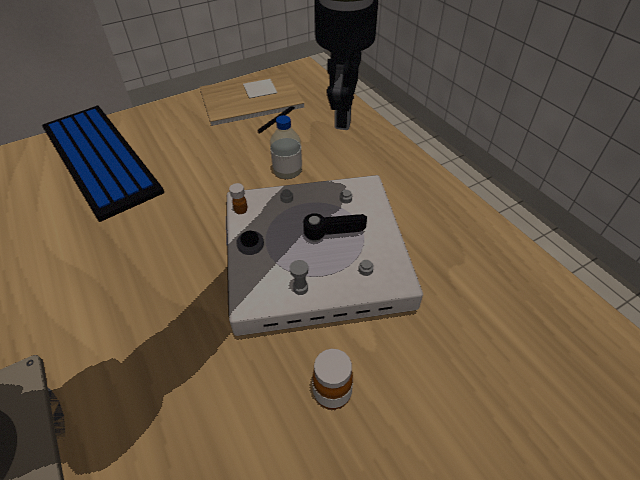

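The wrist view shows the hub at (254,172), tip (284,268), column top (103,174), plugs (205,265), (373,210), (358,81), button (205,32) and shut fingertips (317,300). I'll measure the same layout from the wrist image.

```bash
cat >> h.py <<'E'
from scipy.spatial.transform import Rotation as Ro
def wcam(pos,q):
    c=viewer.calibration('wrist');T=np.eye(4);T[:3,:3]=Ro.from_quat(q).as_matrix();T[:3,3]=pos;return c,T@c['T_tool_cam']
def wcloud(d,pos,q):
    c,T=wcam(pos,q);v,u=np.mgrid[:480,:640]
    P=np.stack([(u-c['cx'])/c['fx'],(v-c['cy'])/c['fy'],np.ones_like(d)],-1)*d[...,None]
    return P@T[:3,:3].T+T[:3,3]
E
cat > wm.py <<'E'
from h import *; import sys
from fit import fit
def meas(p,d,pos,q,v0=300,c0=(.5765,.0633),th0=-.376):
    X=wcloud(d,pos,q);g=p.max(2).astype(int);row=np.mgrid[:480,:640][0]
    roi=(d>0)&(row<v0)
    rr=np.hypot(X[...,0]-c0[0],X[...,1]-c0[1])
    top=roi&(rr<.09)&(X[...,2]<.066)&(X[...,2]>.05);print('top z',np.median(X[top][:,2]))
    obs={}
    from fit import M
    Rm=np.array([[np.cos(th0),-np.sin(th0)],[np.sin(th0),np.cos(th0)]])
    for j,m in enumerate(M):
        e=Rm@m+c0; near=roi&(np.hypot(X[...,0]-e[0],X[...,1]-e[1])<.026)&(X[...,2]>.068)
        if near.sum()<20: continue
        zt=np.percentile(X[near][:,2],90);t=near&(X[...,2]>zt-.004)
        uv=np.argwhere(t);ctr,rad=cv2.minEnclosingCircle(uv[:,::-1].astype('f4').copy())
        obs[j]=X[t].mean(0);print(j,'z',zt.round(4),obs[j].round(4),'exp',e.round(4),t.sum())
    return X,g,roi,obs
def rigid(obs):
    from fit import M
    k=sorted(obs);o=np.array([obs[i][:2] for i in k]);Mk=M[k];a=Mk-Mk.mean(0);b=o-o.mean(0)
    th=np.arctan2((a[:,0]*b[:,1]-a[:,1]*b[:,0]).sum(),(a*b).sum());R=np.array([[np.cos(th),-np.sin(th)],[np.sin(th),np.cos(th)]])
    c=o.mean(0)-R@Mk.mean(0);print('fit',th.round(4),c.round(4),(1e3*np.linalg.norm(o-Mk@R.T-c,axis=1)).round(1));return th,c
def lever(X,g,roi,c,th):
    r=np.hypot(X[...,0]-c[0],X[...,1]-c[1])
    m=roi&(g<75)&(abs(X[...,2]-.098)<.005)&(r>.03)&(r<.08);q=X[m][:,:2]-c
    v=q.mean(0);a=np.arctan2(v[1],v[0]);w=-np.sin(a)*q[:,0]+np.cos(a)*q[:,1]
    vx,vy,x0,y0=cv2.fitLine(q.astype('f4'),cv2.DIST_L2,0,.01,.01).ravel();b=np.arctan2(vy,vx)
    print('lever world',a.round(4),'rel',(a-th+np.pi)%(2*np.pi)-np.pi,'line dir',b,'n',m.sum(),'lat',w.min(),w.max(),'z',np.median(X[m][:,2]));return a
E
python3 - <<'E'
from wm import *
f=np.load('wrist1.npz')
X,g,roi,obs=meas(f['p'],f['d'],[.63709,.08046,.21698],[.35221,.93592,-.00018,-.0002])
th,c=rigid(obs);lever(X,g,roi,c,th)
E
```

```text
top z 0.06213558501530542
0 z 0.1168 [ 0.5032 -0.0159  0.116 ] exp [ 0.5035 -0.019 ] 1141
1 z 0.0777 [ 0.6106 -0.0388  0.0769] exp [ 0.6116 -0.0409] 289
2 z 0.078 [0.5802 0.1748 0.0772] exp [0.5794 0.1733] 441
3 z 0.0779 [0.6732 0.1165 0.077 ] exp [0.6733 0.1155] 323
4 z 0.0838 [0.4752 0.1065 0.0831] exp [0.4742 0.1037] 1353
fit -0.3843 [0.5766 0.0654] [0.5 0.4 0.5 0.7 0.7]
lever world -0.4181 rel -0.03377906951186338 line dir -0.42759368 n 1231 lat -0.009765872963988408 0.008372749308054879 z 0.10051085367645596
```

Request:
move_arm(deltas=[[0,0,0,0,0,-8.5,-1],[0,0,0,0,0,-8.5,-1],[-0.009,0.001,0.03,0,0,0,-1],[0,0,0.04,0,0,0,-1],[0,0,0.03,0,0,0,-1],[0,0,0.025,0,0,0,-1],[0,0,0.011,0,0,0,-1],[0,0,0,0,0,0,-1]])

```text
clock: 5.0
position: [0.6456, 0.0777, 0.0811]
ee_rot: [0.214, 0.977, -0.0, -0.0]
ft_force: [0.5, -0.6, 0.7]
grip_width: 0.001
```

Run:
```python
from h import *
from workcell import manip
o=manip.get_obs();q=o['ee_rot'];print(o['position'],q,'yaw x',2*np.arctan2(q[1],q[0]),o['ft_force'])
for n in('side','wrist'):
    p,d=viewer.camera(n);cv2.imwrite(f'pics/{n}2.png',p[:,:,::-1]);np.savez(n+'2.npz',p=p,d=d)
```

```text
[0.64561924 0.07773135 0.08107584] [ 2.13615265e-01  9.76917790e-01 -1.61735842e-04 -3.52279014e-04] yaw x 2.7110443070921595 [ 0.45270183 -0.55593667  0.74509269]
```

View pics/wrist2.png

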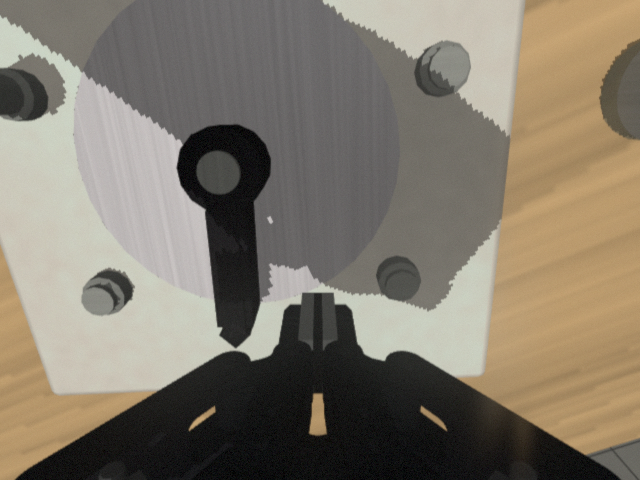

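View pics/side2.png

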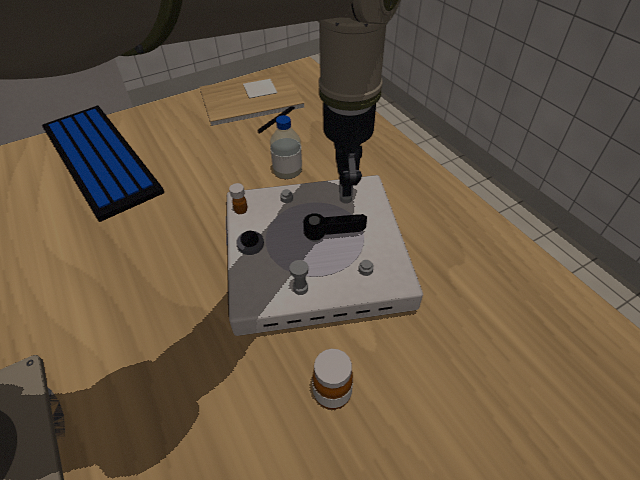

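The finger is clear of the lever on its left side: fingertips are at (317,300), lever edge at column 258. I'll approach, then sweep in an arc about the axis.

Request:
move_arm(deltas=[[0,-0.008,0,0,0,0,-1],[0,-0.008,0,0,0,0,-1],[-0.0018,-0.0051,0,0,0,5,-1],[-0.0018,-0.0051,0,0,0,5,-1],[-0.0018,-0.0051,0,0,0,5,-1],[-0.0018,-0.0051,0,0,0,5,-1],[-0.0018,-0.0051,0,0,0,5,-1],[-0.0018,-0.0051,0,0,0,5,-1],[-0.0018,-0.0051,0,0,0,5,-1],[-0.0018,-0.0051,0,0,0,5,-1]])

```text
clock: 6.35
position: [0.6227, 0.0232, 0.0816]
ee_rot: [0.536, 0.844, -0.0, 0.0]
ft_force: [-0.2, 0.4, 0.5]
grip_width: 0.002
```

```bash
cat > look.py <<'E'
import sys
from wm import *
from workcell import manip
k=sys.argv[1];v0=int(sys.argv[2]) if len(sys.argv)>2 else 285
o=manip.get_obs();q=o['ee_rot'];pos=o['position'];yaw=2*np.arctan2(q[1],q[0])
print(o['clock'],pos,'yaw',yaw,o['ft_force'])
p,d=viewer.camera('wrist');cv2.imwrite(f'pics/wrist{k}.png',p[:,:,::-1]);np.savez(f'wrist{k}.npz',p=p,d=d,pos=pos,q=q)
X,g,roi,obs=meas(p,d,pos,q,v0)
C=np.array([.5767,.0645])
if len(obs)>=2: th,c=rigid(obs)
else: th,c=-.378,C
a=lever(X,g,roi,c,th);lever(X,g,roi,C,-.378)
if 0 in obs:
    w=obs[0][:2]-c; print('column dir',np.arctan2(w[1],w[0]))
e=pos[:2]-C;x=np.array([np.cos(yaw),np.sin(yaw)]);y=np.array([x[1],-x[0]]);print('axis in tool',-e@x,-e@y)
E
python3 look.py 3
```

```text
6.35 [0.62268769 0.02315255 0.08162675] yaw 2.010946879101887 [-0.16235073  0.44046043  0.50137176]
top z 0.06204714144308478
0 z 0.1163 [ 0.504  -0.0114  0.1157] exp [ 0.5035 -0.019 ] 1749
3 z 0.0777 [0.6726 0.1164 0.0769] exp [0.6733 0.1155] 1178
4 z 0.0819 [0.4812 0.094  0.0818] exp [0.4742 0.1037] 531
fit -0.3664 [0.5788 0.0632] [ 8.9  2.5 10. ]
lever world -0.3902 rel -0.02385380091109157 line dir -0.31040892 n 3014 lat -0.010625724203234238 0.008191633794594488 z 0.10036763453796077
lever world -0.3993 rel -0.021311987382368613 line dir -0.32256848 n 3227 lat -0.01057217771137801 0.008088143981098863 z 0.10036626330737689
column dir -2.357730083699828
axis in tool 0.05700075684237204 -0.023987349695625784
```

View pics/wrist3.png

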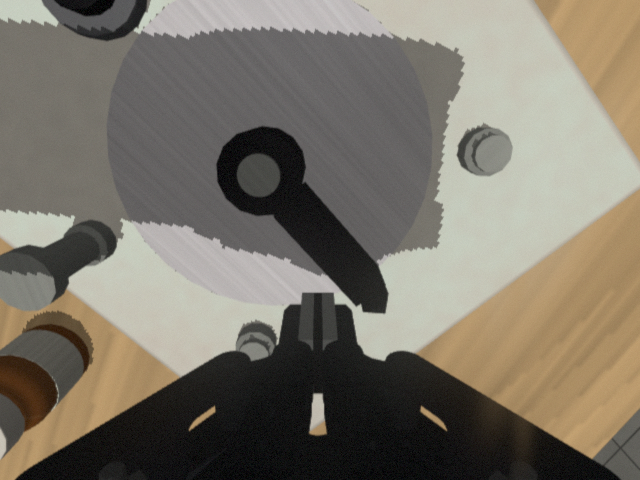

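The lever hasn't turned, and the finger is now on its other side: the lever runs (258,172) to (375,305) and the fingertips are at (317,300). The finger must have passed over it. I'll check the actual fingertip height before doing anything else.

Run:
```python
from h import *
from workcell import manip
o=manip.get_obs()
p,d=viewer.camera('side');cv2.imwrite('pics/side3.png',p[:,:,::-1]);np.savez('side3.npz',p=p,d=d)
cv2.imwrite('pics/side3z.png',cv2.resize(p[100:340,200:440,::-1],None,fx=2.5,fy=2.5,interpolation=cv2.INTER_CUBIC))
def proj(n,X):
    c=viewer.calibration(n);Y=c['R']@X+c['t'];return c['fx']*Y[0]/Y[2]+c['cx'],c['fy']*Y[1]/Y[2]+c['cy']
print('TCP side px',proj('side',o['position']), 'prev',proj('side',np.array([.6456,.0777,.081])),o['position'])
c=viewer.calibration('wrist');T=np.linalg.inv(c['T_tool_cam']);Y=T[:3,3];print('TCP in wrist',c['fx']*Y[0]/Y[2]+c['cx'],c['fy']*Y[1]/Y[2]+c['cy'],Y[2])
f=np.load('wrist3.npz');X=wcloud(f['d'],f['pos'],f['q'])
for v in range(292,345,6): print(v,f['d'][v,308].round(4),X[v,308].round(4),X[v,290].round(4))
X=cloud('side',d); m=(d>0)&(np.hypot(X[...,0]-o['position'][0],X[...,1]-o['position'][1])<.03)&(X[...,2]>.07)
print(np.percentile(X[m][:,2],[0,1,5,20,50]), X[m].min(0))
```

```text
TCP side px (np.float64(350.49171748699723), np.float64(232.50126867337661)) prev (np.float64(344.4696341673799), np.float64(207.75150226338286)) [0.62242367 0.02256655 0.08160784]
TCP in wrist 316.1654163292509 276.7176812974949 0.1947786740298827
292 0.2198 [0.6264 0.0037 0.0617] [ 0.6168 -0.001   0.0615]
298 0.1481 [0.6149 0.0325 0.1269] [ 0.6184 -0.0045  0.0618]
304 0.1458 [0.6154 0.0315 0.1298] [ 0.6199 -0.0078  0.0625]
310 0.1403 [0.6153 0.032  0.1353] [0.6104 0.025  0.1279]
316 0.1363 [0.6154 0.0321 0.1396] [0.6108 0.0247 0.1317]
322 0.133 [0.6156 0.0318 0.1432] [0.6109 0.0255 0.1372]
328 0.1289 [0.6156 0.0321 0.1474] [0.6111 0.0256 0.1412]
334 0.1263 [0.6159 0.0317 0.1503] [0.6115 0.0254 0.1445]
340 0.1227 [0.6159 0.0319 0.154 ] [0.61   0.0308 0.1563]
[0.07149113 0.07399089 0.07821539 0.09353063 0.16175347] [ 0.59315388 -0.00418558  0.07149113]
```

View pics/side3z.png

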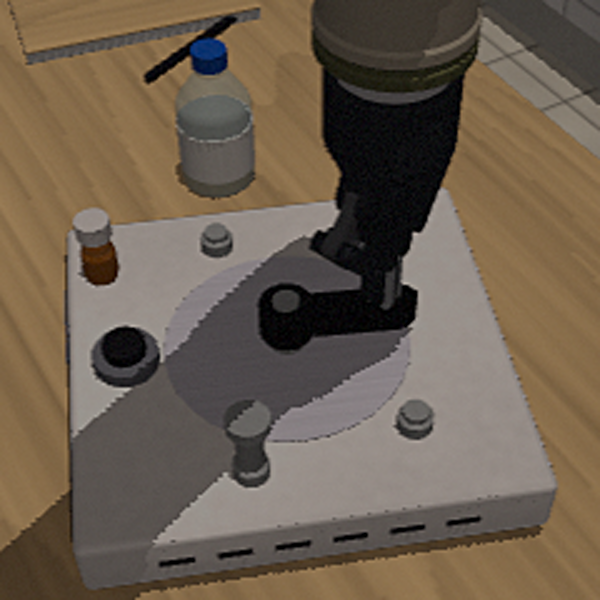

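Run:
```python
from h import *
f=np.load('side3.npz');X=cloud('side',f['d'])
for v in range(196,236,3): print(v,[tuple((X[v,u]*1000).round().astype(int)) for u in (348,352,356,360,364)])
f=np.load('side2.npz');X=cloud('side',f['d'])
print()
for v in range(176,206,3): print(v,[tuple((X[v,u]*1000).round().astype(int)) for u in (340,345,350)])
```

```text
196 [(np.int64(608), np.int64(14), np.int64(179)), (np.int64(611), np.int64(8), np.int64(182)), (np.int64(613), np.int64(1), np.int64(186)), (np.int64(630), np.int64(13), np.int64(168)), (np.int64(706), np.int64(103), np.int64(59))]
199 [(np.int64(612), np.int64(19), np.int64(166)), (np.int64(611), np.int64(7), np.int64(176)), (np.int64(614), np.int64(1), np.int64(180)), (np.int64(628), np.int64(11), np.int64(165)), (np.int64(701), np.int64(96), np.int64(60))]
202 [(np.int64(606), np.int64(10), np.int64(170)), (np.int64(612), np.int64(8), np.int64(169)), (np.int64(617), np.int64(6), np.int64(168)), (np.int64(630), np.int64(13), np.int64(156)), (np.int64(697), np.int64(90), np.int64(59))]
205 [(np.int64(597), np.int64(-2), np.int64(179)), (np.int64(612), np.int64(8), np.int64(163)), (np.int64(618), np.int64(6), np.int64(162)), (np.int64(631), np.int64(14), np.int64(149)), (np.int64(692), np.int64(83), np.int64(60))]
208 [(np.int64(597), np.int64(-3), np.int64(174)), (np.int64(608), np.int64(1), np.int64(164)), (np.int64(620), np.int64(9), np.int64(152)), (np.int64(633), np.int64(16), 
[... 2871 characters left out ...]
(633), np.int64(74), np.int64(129)), (np.int64(637), np.int64(65), np.int64(135)), (np.int64(644), np.int64(62), np.int64(134))]
194 [(np.int64(634), np.int64(76), np.int64(121)), (np.int64(637), np.int64(65), np.int64(128)), (np.int64(645), np.int64(63), np.int64(126))]
197 [(np.int64(660), np.int64(115), np.int64(69)), (np.int64(665), np.int64(106), np.int64(74)), (np.int64(675), np.int64(104), np.int64(71))]
200 [(np.int64(660), np.int64(115), np.int64(62)), (np.int64(665), np.int64(105), np.int64(68)), (np.int64(675), np.int64(103), np.int64(65))]
203 [(np.int64(658), np.int64(111), np.int64(59)), (np.int64(666), np.int64(107), np.int64(59)), (np.int64(673), np.int64(100), np.int64(60))]
```

The depth readings confirm it: with the TCP reported at z=0.082 the real fingertips end at about z=0.122–0.125 in both the wrist and side views. They stop about 42 mm short of the nominal TCP, so I swept clean over the lever. I'll go back over it to the left side, then descend with that offset allowed for.

Request:
move_arm(deltas=[[0,0,-0.01,0,0,0,-1],[0.005,0.0095,0,0,0,-10,-1],[0.005,0.0095,0,0,0,-10,-1],[0.005,0.0095,0,0,0,-10,-1],[0.005,0.0095,0,0,0,-10,-1],[0,0.014,0,0,0,0,-1],[0,0,0.02,0,0,0,-1],[0,0,0.01,0,0,0,-1],[0,0,0,0,0,0,-1]])

```text
clock: 7.58
position: [0.6435, 0.0751, 0.0598]
ee_rot: [0.213, 0.977, -0.001, -0.001]
ft_force: [0.4, 0.8, 0.4]
grip_width: -0.0
```

```bash
python3 look.py 4
python3 - <<'E'
from h import *
p,d=viewer.camera('side');X=cloud('side',d);np.savez('side4.npz',p=p,d=d)
cv2.imwrite('pics/side4z.png',cv2.resize(p[100:340,200:440,::-1],None,fx=2.5,fy=2.5,interpolation=cv2.INTER_CUBIC))
f=np.load('wrist4.npz');Y=wcloud(f['d'],f['pos'],f['q'])
for v in range(288,306,2): print(v,Y[v,306].round(3),Y[v,328].round(3))
E
```

```text
7.575 [0.64352897 0.07509197 0.059773  ] yaw 2.7114366219294 [0.42063691 0.75458059 0.35321933]
top z 0.0620307750120216
0 z 0.072 [ 0.5104 -0.0095  0.0704] exp [ 0.5035 -0.019 ] 363
2 z 0.0779 [0.5793 0.1738 0.0771] exp [0.5794 0.1733] 1846
3 z 0.0717 [0.6631 0.1208 0.0701] exp [0.6733 0.1155] 98
fit -0.3539 [0.5759 0.0682] [8.3 5.3 8.7]
lever world -0.4842 rel -0.13033310338341497 line dir 0.9711413 n 1528 lat -0.010300251369469514 0.008681402585053686 z 0.10033065075189279
lever world -0.393 rel -0.014961424704631021 line dir 1.1174577 n 1273 lat -0.010285590147416371 0.008101497101045893 z 0.10031283053458748
column dir -2.2712537796672283
axis in tool 0.056323910591098765 -0.03749557646795994
288 [0.646 0.068 0.062] [0.651 0.078 0.063]
290 [0.648 0.067 0.062] [0.652 0.078 0.062]
292 [0.649 0.067 0.061] [0.654 0.077 0.061]
294 [0.633 0.075 0.099] [0.636 0.084 0.1  ]
296 [0.632 0.076 0.101] [0.637 0.084 0.101]
298 [0.632 0.076 0.103] [0.636 0.084 0.103]
300 [0.633 0.075 0.104] [0.636 0.084 0.106]
302 [0.633 0.076 0.106] [0.636 0.084 0.108]
304 [0.633 0.076 0.108] [0.636 0.084 0.109]
```

View pics/side4z.png

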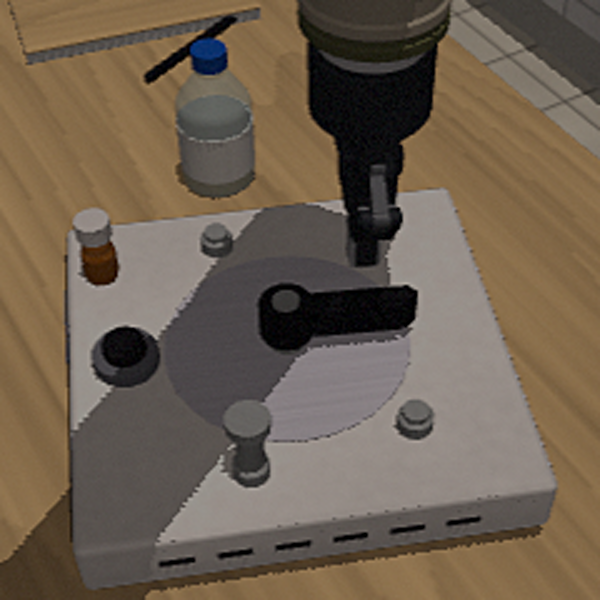

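View pics/wrist4.png

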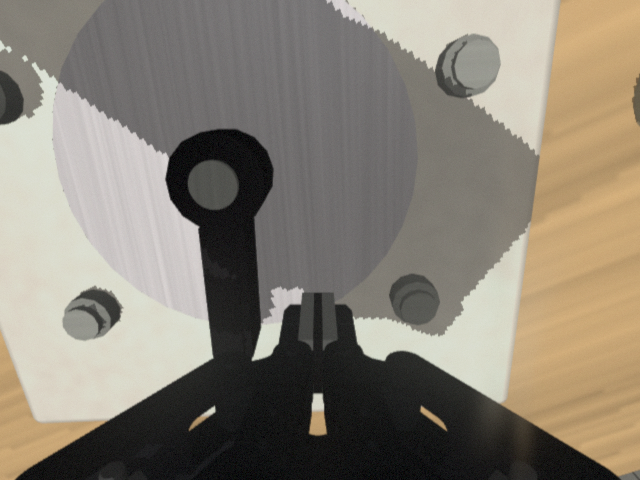

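The finger is clear on the lever's left side, tip reading about z=0.099. I'll go 18 mm lower, approach and sweep a short way, then check.

Request:
move_arm(deltas=[[0,0,0.01,0,0,0,-1],[0,0,0.008,0,0,0,-1],[0,-0.007,0,0,0,0,-1],[0,-0.007,0,0,0,0,-1],[-0.0018,-0.005,0,0,0,5,-1],[-0.0018,-0.005,0,0,0,5,-1],[-0.0018,-0.005,0,0,0,5,-1],[-0.0018,-0.005,0,0,0,5,-1]])

```text
clock: 8.68
position: [0.6345, 0.0423, 0.0438]
ee_rot: [0.381, 0.925, 0.001, 0.001]
ft_force: [1.4, 1.0, -2.1]
grip_width: 0.002
```

```bash
python3 look.py 5 | egrep -v "^[0-4] z"
```

```text
8.675 [0.63445129 0.04233785 0.04377436] yaw 2.360716761297911 [ 1.44751367  1.04225289 -2.11182012]
top z 0.062016204824306226
fit -0.3714 [0.5796 0.0669] [4.9 4.9]
lever world -0.8425 rel -0.47117661622438334 line dir 0.7196864 n 501 lat -0.00990150362233735 0.009268947599226064 z 0.0995049251781506
lever world -0.6938 rel -0.3158487878909706 line dir 0.79341835 n 557 lat -0.010436963466243303 0.007869744382092017 z 0.09969886628651736
column dir -2.2832598012776164
axis in tool 0.05662056060017448 -0.024909530189024053
```

View pics/wrist5.png

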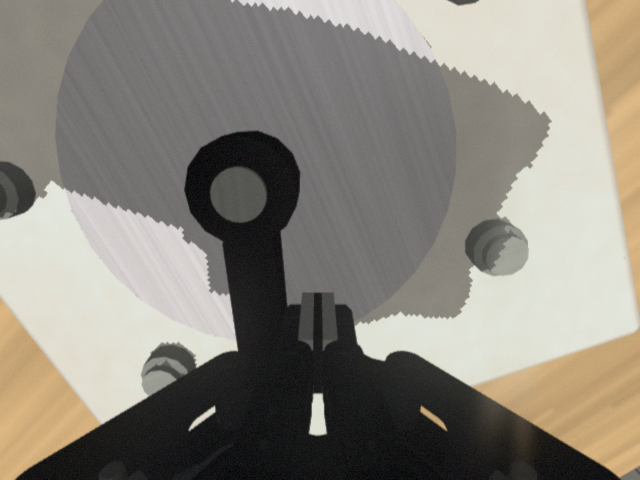

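The lever (hub (240,190), bar running down to about (260,350)) now turns with the finger. Continuing the arc.

Request:
move_arm(deltas=[[-0.0019,-0.005,0,0,0,5,-1],[-0.0019,-0.005,0,0,0,5,-1],[-0.0019,-0.005,0,0,0,5,-1],[-0.0019,-0.005,0,0,0,5,-1],[-0.0019,-0.005,0,0,0,5,-1],[-0.0019,-0.005,0,0,0,5,-1],[-0.0019,-0.005,0,0,0,5,-1],[-0.0019,-0.005,0,0,0,5,-1]])

```text
clock: 9.72
position: [0.607, 0.01, 0.0439]
ee_rot: [0.674, 0.739, 0.0, 0.001]
ft_force: [2.8, -0.5, -1.0]
grip_width: -0.002
```

```bash
python3 look.py 6
python3 - <<'E'
from h import *
p,d=viewer.camera('side');np.savez('side6.npz',p=p,d=d)
cv2.imwrite('pics/side6z.png',cv2.resize(p[100:340,200:440,::-1],None,fx=2.5,fy=2.5,interpolation=cv2.INTER_CUBIC))
E
```

```text
9.725 [0.60700791 0.00996452 0.04386142] yaw 1.6634688905895498 [ 2.76979302 -0.51714071 -1.0135145 ]
top z 0.06204424651688695
3 z 0.0777 [0.6725 0.1164 0.0769] exp [0.6733 0.1155] 2372
4 z 0.0749 [0.4901 0.1018 0.0734] exp [0.4742 0.1037] 3550
fit -0.3551 [0.585  0.0629] [8.2 8.2]
lever world -1.7389 rel -1.3837507467981862 line dir -0.045240656 n 323 lat -0.00818281084708704 0.011265999311366175 z 0.09910277647156102
lever world -1.3864 rel -1.008438601238769 line dir 0.10194983 n 554 lat -0.010415357479548672 0.007893394833519626 z 0.09953257398041777
axis in tool 0.05710615653153597 -0.02513114548968027
```

View pics/side6z.png

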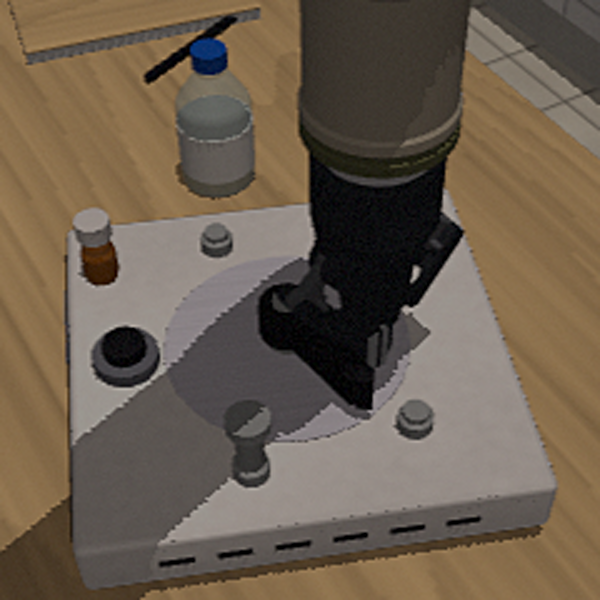

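View pics/wrist6.png

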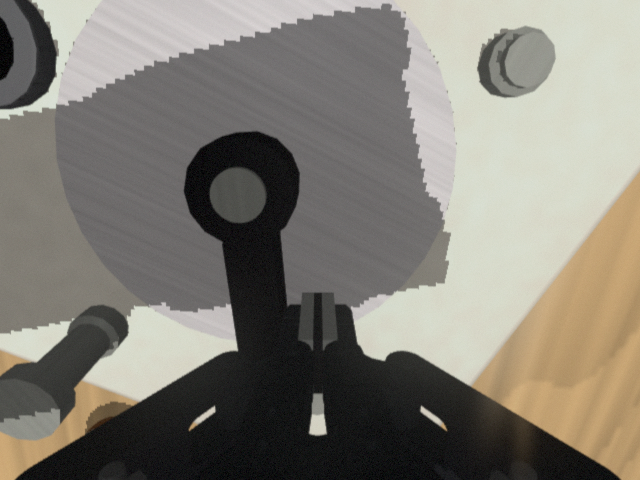

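Request:
move_arm(deltas=[[-0.0019,-0.005,0,0,0,5,-1],[-0.0019,-0.005,0,0,0,5,-1],[-0.0019,-0.005,0,0,0,5,-1],[-0.0019,-0.005,0,0,0,5,-1],[-0.0019,-0.005,0,0,0,5,-1],[-0.0019,-0.005,0,0,0,5,-1],[-0.0019,-0.005,0,0,0,5,-1],[-0.0019,-0.005,0,0,0,5,-1],[0,0,0,0,0,0,-1]])

```text
clock: 10.95
position: [0.5649, 0.0042, 0.0435]
ee_rot: [0.885, 0.466, -0.0, 0.0]
ft_force: [1.0, -0.6, 0.2]
grip_width: -0.001
```

```bash
python3 look.py 7
python3 - <<'E'
from h import *
for n in('side','scene'):
    p,d=viewer.camera(n);np.savez(n+'7.npz',p=p,d=d)
    a=p[100:340,200:440] if n=='side' else p[150:330,220:440]
    cv2.imwrite(f'pics/{n}7z.png',cv2.resize(a[:,:,::-1],None,fx=2.5,fy=2.5,interpolation=cv2.INTER_CUBIC))
E
```

```text
10.95 [0.56486637 0.00424169 0.04354491] yaw 0.9703216255952446 [ 1.0355954  -0.56625555  0.24736519]
top z 0.0620791604638011
4 z 0.083 [0.4819 0.0983 0.0823] exp [0.4742 0.1037] 1584
lever world -2.0946 rel -1.7165649714778084 line dir -0.597369 n 400 lat -0.010552451374566667 0.007801664850800849 z 0.09935481345237225
lever world -2.0946 rel -1.7165649714778084 line dir -0.597369 n 400 lat -0.010552451374566667 0.007801664850800849 z 0.09935481345237225
axis in tool 0.056403578506672936 -0.024284458291014232
```

View pics/side7z.png

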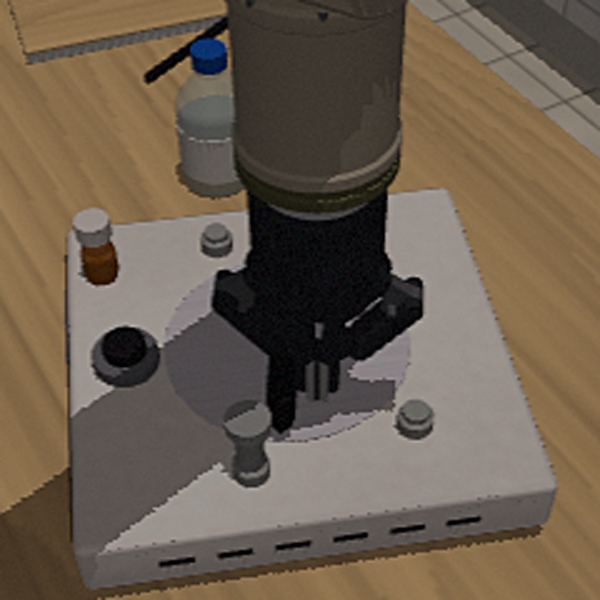

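View pics/scene7z.png

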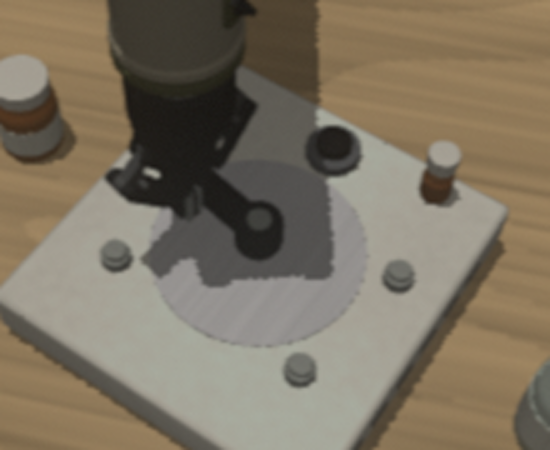

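View pics/wrist7.png

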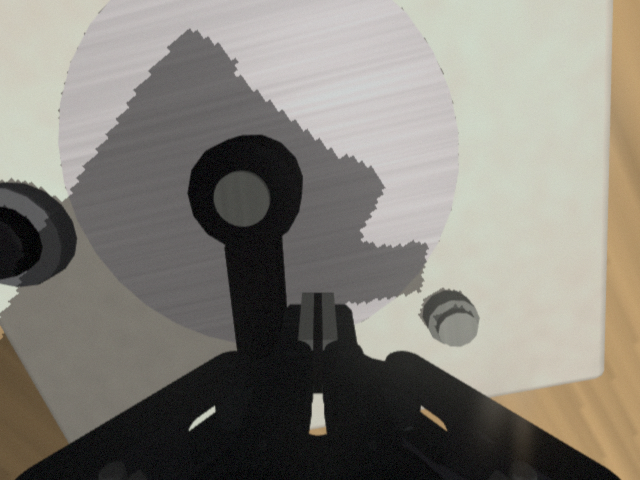

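Request:
move_arm(deltas=[[-0.0011,-0.0028,0,0,0,2.75,-1],[-0.0011,-0.0028,0,0,0,2.75,-1],[0,0,0,0,0,0,-1],[0,0.012,0,0,0,0,-1],[0,0.003,-0.02,0,0,0,-1],[0,0,-0.06,0,0,0,-1],[0,0,-0.06,0,0,0,-1],[-0.02,0,-0.02,0,0,0,-1],[-0.03,0,0,0,0,0,-1],[0,0,0,0,0,0,-1]])

```text
clock: 12.35
position: [0.5381, -0.0442, 0.2036]
ee_rot: [0.907, 0.421, -0.0, 0.001]
ft_force: [0.8, 0.4, 0.0]
grip_width: 0.001
```

```bash
python3 look.py 8 300
python3 - <<'E'
from h import *
for n in('side','scene'):
    p,d=viewer.camera(n);np.savez(n+'8.npz',p=p,d=d)
    a=p[100:340,200:440] if n=='side' else p[150:330,220:440]
    cv2.imwrite(f'pics/{n}8z.png',cv2.resize(a[:,:,::-1],None,fx=2.5,fy=2.5,interpolation=cv2.INTER_CUBIC))
E
```

```text
12.35 [ 0.53813965 -0.04416229  0.20358083] yaw 0.8695331491262773 [0.75875948 0.36831936 0.03988958]
top z 0.06213555136988494
0 z 0.1169 [ 0.5038 -0.018   0.1161] exp [ 0.5035 -0.019 ] 1032
1 z 0.0777 [ 0.6112 -0.0397  0.0769] exp [ 0.6116 -0.0409] 404
4 z 0.0837 [0.4749 0.1039 0.083 ] exp [0.4742 0.1037] 1191
fit -0.3767 [0.5767 0.0641] [0.2 0.7 0.8]
lever world -2.2373 rel -1.860687803539304 line dir 0.90636843 n 1689 lat -0.009659332446900131 0.008702440886083039 z 0.10052218838055665
lever world -2.2326 rel -1.8546037744382708 line dir 0.9053453 n 1692 lat -0.009618978319181185 0.008707069538594339 z 0.10052097523495862
column dir -2.297347019126747
axis in tool 0.10789950523207958 -0.04064591057807656
```

View pics/side8z.png

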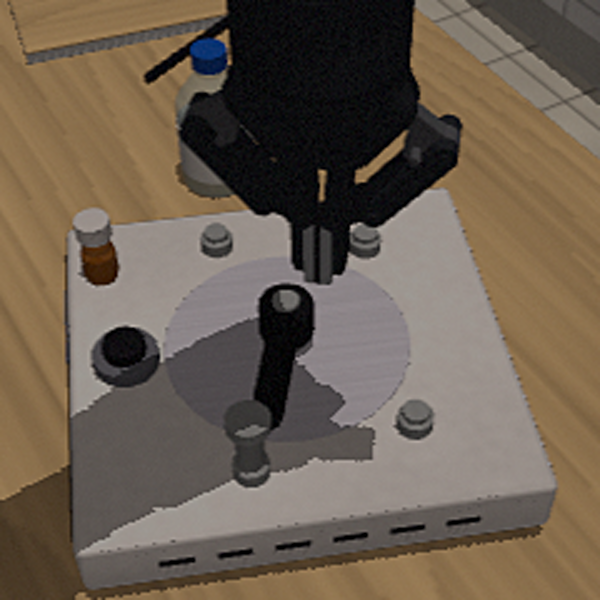

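View pics/wrist8.png

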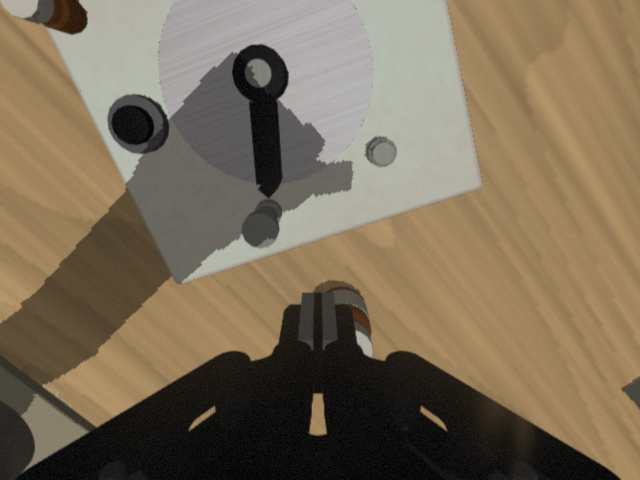

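Column and lever are both visible: column direction -2.297, lever -2.236 from the line through its flanks. That is 0.06 rad (3.5°) short, so I'll push again by that much.

Request:
move_arm(deltas=[[0.05,0,0.02,0,0,0,-1],[0,0,0.06,0,0,0,-1],[0,0,0.05,0,0,0,-1],[0,0,0.03,0,0,0,-1],[0,-0.008,0,0,0,0,-1],[0,-0.006,0,0,0,0,-1],[-0.0008,-0.0022,0,0,0,1.7,-1],[-0.0008,-0.0022,0,0,0,1.8,-1],[0,0,0,0,0,0,-1]])

```text
clock: 13.62
position: [0.556, 0.007, 0.0442]
ee_rot: [0.919, 0.394, 0.001, 0.001]
ft_force: [1.2, -0.8, 0.9]
grip_width: -0.003
```

Request:
move_arm(deltas=[[0,0.012,0,0,0,0,-1],[0,0.003,-0.02,0,0,0,-1],[0,0,-0.06,0,0,0,-1],[0,0,-0.06,0,0,0,-1],[-0.02,0,-0.02,0,0,0,-1],[-0.03,0,0,0,0,0,-1],[0,0,0,0,0,0,-1]])

```text
clock: 14.5
position: [0.5313, -0.0421, 0.2035]
ee_rot: [0.92, 0.393, -0.0, 0.001]
ft_force: [-0.4, 0.2, 0.4]
grip_width: 0.005
```

```bash
python3 look.py 9 300
```

```text
14.5 [ 0.53128838 -0.04209145  0.2034907 ] yaw 0.8069850240355927 [-0.41938472  0.18674299  0.38403819]
top z 0.062148583581250805
0 z 0.1169 [ 0.5038 -0.018   0.1161] exp [ 0.5035 -0.019 ] 1031
1 z 0.0778 [ 0.6113 -0.0397  0.077 ] exp [ 0.6116 -0.0409] 409
4 z 0.0837 [0.4749 0.1039 0.083 ] exp [0.4742 0.1037] 1180
fit -0.3765 [0.5768 0.0641] [0.2 0.7 0.8]
lever world -2.2914 rel -1.914899547556618 line dir 0.85383767 n 1696 lat -0.009632427776675376 0.0086457805241687 z 0.10057865177442055
lever world -2.2858 rel -1.9077803019745287 line dir 0.85160536 n 1696 lat -0.009741793373609128 0.008731844124389368 z 0.10057865177442055
column dir -2.297173064040662
axis in tool 0.10839115010634817 -0.040930571571615074
```

View pics/wrist9.png

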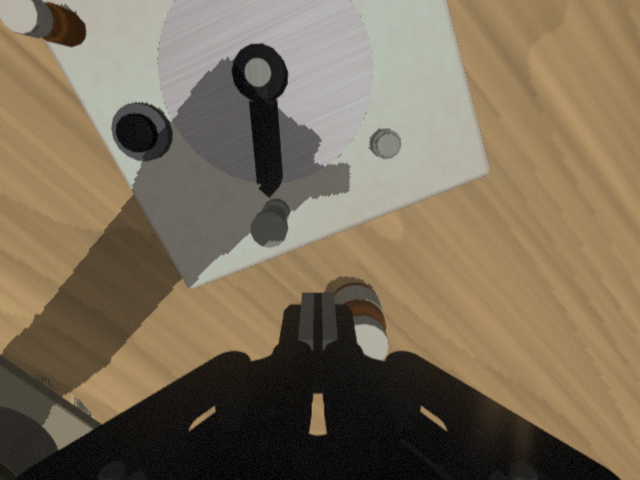

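Run:
```python
from wm import *
f=np.load('wrist9.npz');p=f['p'];X=wcloud(f['d'],f['pos'],f['q'])
c=np.array([.5768,.0641]);r=np.hypot(X[...,0]-c[0],X[...,1]-c[1])
m=(f['d']>0)&(r<.025)&(X[...,2]>.1025);print('hub',X[m].mean(0),m.sum())
h=X[m].mean(0)[:2];k=np.array([.5038,-.018])
v=k-h;print('hub->column',np.arctan2(v[1],v[0]),np.linalg.norm(v))
g=p.max(2);m=(f['d']>0)&(g<75)&(abs(X[...,2]-.0985)<.004)&(r>.03)&(r<.076);q=X[m][:,:2]-h;print('lever about hub',np.arctan2(*q.mean(0)[::-1]))
for n in('scene','side'):
    p,d=viewer.camera(n);cv2.imwrite(f'pics/{n}9.png',p[:,:,::-1]);np.savez(n+'9.npz',p=p,d=d)
    X=cloud(n,d);c={'scene':[.5789,.0659],'side':[.5741,.0607]}[n]
    r=np.hypot(X[...,0]-c[0],X[...,1]-c[1]);m=(d>0)&(p.max(2)<75)&(abs(X[...,2]-.098)<.004)&(r>.03)&(r<.078);q=X[m][:,:2]-c
    print(n,m.sum(),'lever',np.arctan2(*q.mean(0)[::-1]),'col target',-.376-1.92)
```

```text
hub [0.5764842 0.0641087 0.1040637] 651
hub->column -2.295384974148013 0.1096577989312726
lever about hub -2.2890664494651207
scene 190 lever -2.2930758070601893 col target -2.296
side 271 lever -2.2947796483309797 col target -2.296
```

View pics/side9.png

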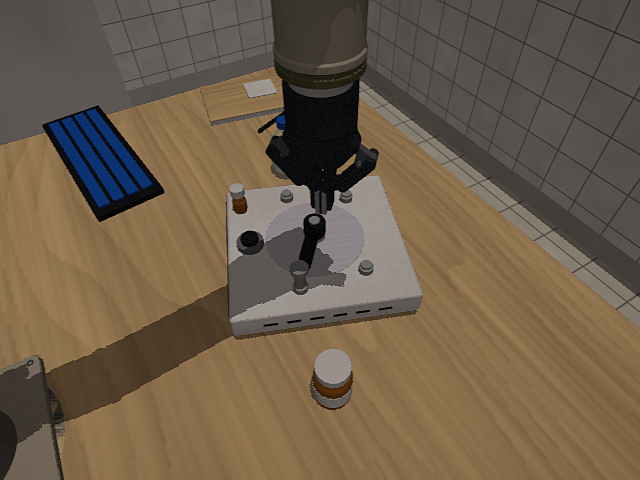

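All three cameras put the lever within about 0.006 rad (under 0.7 mm at the port) of the column, and the loose items are standing. Now I'll move over the button at (0.4748, 0.1038).

Request:
move_arm(deltas=[[0.0166,-0.0355,0,0,0,0,-1],[0.0166,-0.0355,0,0,0,0,-1],[0.0166,-0.0355,0,0,0,0,-1],[0.0166,-0.0355,0,0,0,0,-1],[0,0,0.05,0,0,0,-1],[0,0,0.05,0,0,0,-1],[0,0,0.03,0,0,0,-1],[0,0,0,0,0,0,-1]])

```text
clock: 15.65
position: [0.4732, 0.1073, 0.0715]
ee_rot: [0.919, 0.395, -0.002, -0.001]
ft_force: [0.9, 0.5, 0.3]
grip_width: 0.001
```

Run:
```python
from h import *
from workcell import manip
o=manip.get_obs();print(o['clock'],o['position'],o['ft_force'],o['joint_pos'].round(2))
pos,q=o['position'],o['ee_rot']
p,d=viewer.camera('wrist');cv2.imwrite('pics/wrist10.png',p[:,:,::-1]);Y=wcloud(d,pos,q)
for v in (294,296,298,300): print(Y[v,306].round(4),Y[v,328].round(4))
p,d=viewer.camera('side');cv2.imwrite('pics/side10z.png',cv2.resize(p[100:340,160:400,::-1],None,fx=2.5,fy=2.5,interpolation=cv2.INTER_CUBIC))
```

```text
15.65 [0.47317563 0.10731815 0.0714655 ] [0.91976141 0.48361011 0.33408289] [ 0.42  0.23 -0.8   1.93  0.19  1.06 -1.22]
[0.4781 0.1188 0.112 ] [0.4846 0.1124 0.1116]
[0.478  0.1186 0.1134] [0.4847 0.1125 0.1136]
[0.4781 0.1186 0.1151] [0.4845 0.1124 0.115 ]
[0.4783 0.1187 0.1172] [0.4844 0.1123 0.1163]
```

View pics/side10z.png

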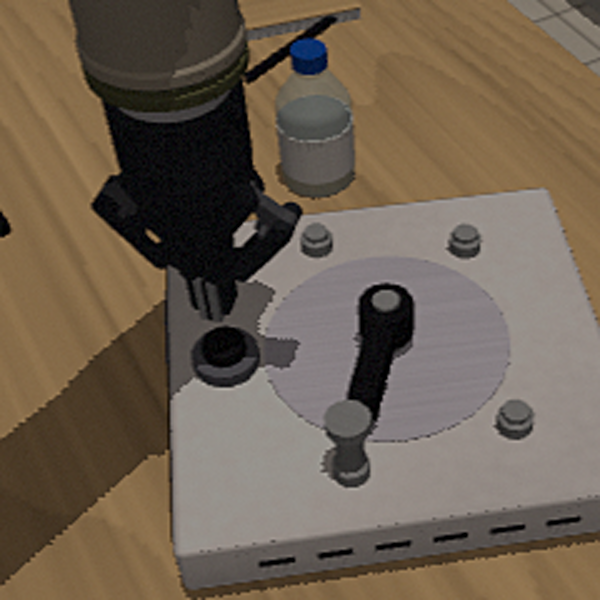

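View pics/wrist10.png

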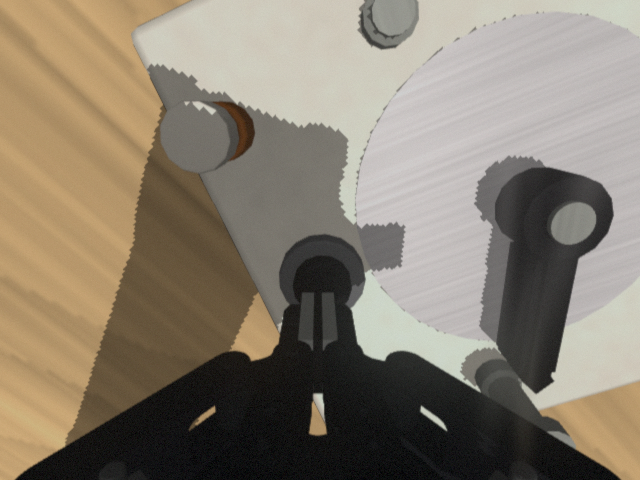

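Request:
move_arm(deltas=[[-0.0014,0.0036,0.015,0,0,0,-1],[0,0,0.009,0,0,0,-1],[0,0,0.004,0,0,0,-1],[0,0,0.003,0,0,0,-1],[0,0,0,0,0,0,-1]])

```text
clock: 16.38
position: [0.4764, 0.1028, 0.0424]
ee_rot: [0.919, 0.394, -0.0, 0.0]
ft_force: [-0.9, -2.7, 4.1]
grip_width: 0.002
```

Request:
move_arm(deltas=[[0,0,0.002,0,0,0,-1],[0,0,0.002,0,0,0,-1],[0,0,0,0,0,0,-1]])

```text
clock: 16.75
position: [0.4769, 0.1028, 0.0413]
ee_rot: [0.919, 0.394, -0.0, 0.001]
ft_force: [-18.1, -7.6, 45.3]
grip_width: -0.001
```

Run:
```python
from h import *
from workcell import manip
o=manip.get_obs();print(o['clock'],o['position'],o['ft_force'])
p,d=viewer.camera('side');cv2.imwrite('pics/side11z.png',cv2.resize(p[160:280,200:320,::-1],None,fx=5,fy=5,interpolation=cv2.INTER_CUBIC))
```

```text
16.75 [0.47686044 0.10281307 0.04126017] [-18.10007804  -7.61750525  45.33591217]
```

View pics/side11z.png

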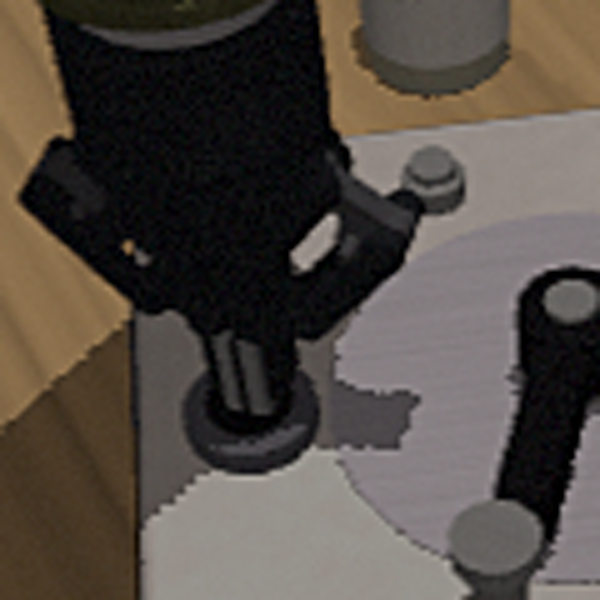

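The force is 45 N, so something has bottomed out. I'll ease off at once, then check from the button's height whether it really is in.

Request:
move_arm(deltas=[[0,0,-0.002,0,0,0,-1],[0,0,-0.0005,0,0,0,-1]])

```text
clock: 17.05
position: [0.4766, 0.1028, 0.0419]
ee_rot: [0.919, 0.394, 0.0, 0.001]
ft_force: [-5.1, -3.7, 13.6]
grip_width: -0.0
```

```bash
cat > btn.py <<'E'
import sys
from h import *
from workcell import manip
o=manip.get_obs();print(o['clock'],o['position'],o['ft_force'])
for n,c in(('side',(.472,.1006)),('scene',(.4772,.1062))):
    p,d=viewer.camera(n);np.savez(f'{n}{sys.argv[1]}.npz',p=p,d=d);X=cloud(n,d);e0=np.load(n+'0.npz');X0=cloud(n,e0['d'])
    for nm,Z,dd,pp in(('before',X0,e0['d'],e0['p']),('now',X,d,p)):
        r=np.hypot(Z[...,0]-c[0],Z[...,1]-c[1]);m=(dd>0)&(r<.013)&(Z[...,2]<.087)&(Z[...,2]>.062)
        print(n,nm,m.sum(),np.percentile(Z[m][:,2],[10,50,90]).round(4) if m.sum() else '')
        m=(dd>0)&(r<.025)&(r>.017)&(Z[...,2]<.087)&(Z[...,2]>.062);print('   ring',m.sum(),np.percentile(Z[m][:,2],[10,50,90]).round(4) if m.sum() else '')
p=np.load(f'side{sys.argv[1]}.npz')['p'];cv2.imwrite(f'pics/side{sys.argv[1]}z.png',cv2.resize(p[200:280,210:290,::-1],None,fx=7,fy=7,interpolation=cv2.INTER_CUBIC))
E
python3 btn.py 12
```

```text
17.05 [0.47656599 0.10281299 0.04193066] [-5.0807236  -3.70322725 13.59917473]
side before 191 [0.0739 0.081  0.0825]
   ring 228 [0.0641 0.0706 0.0724]
side now 118 [0.0717 0.0753 0.0839]
   ring 219 [0.0641 0.0705 0.0721]
scene before 127 [0.0758 0.0801 0.0817]
   ring 152 [0.0641 0.0695 0.0716]
scene now 52 [0.0709 0.0746 0.0849]
   ring 128 [0.0636 0.069  0.0713]
```

View pics/side12z.png

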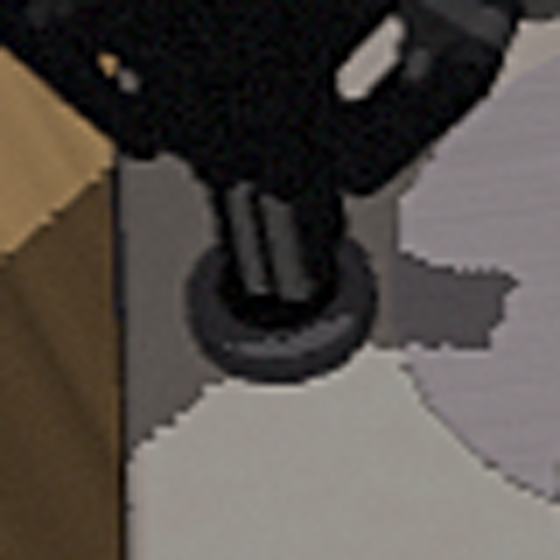

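The button's top has gone from about 0.081 to 0.075 in both views, so it travelled the full 6 mm and met a hard stop. Now I'll release it and lift clear.

Request:
move_arm(deltas=[[0,0,-0.01,0,0,0,-1],[0,0,-0.02,0,0,0,-1],[0,0,-0.05,0,0,0,-1],[0,0,-0.06,0,0,0,-1],[0,0.04,-0.03,0,0,0,-1],[-0.05,0.03,0,0,0,0,-1],[-0.06,0,0,0,0,0,-1],[-0.02,0,0,0,0,0,-1],[0,0,0,0,0,0,-1]])

```text
clock: 18.27
position: [0.4371, -0.0403, 0.2111]
ee_rot: [0.919, 0.393, 0.0, 0.001]
ft_force: [-0.1, 1.0, -0.3]
grip_width: -0.002
```

```bash
python3 btn.py 13; python3 look.py 13 300
python3 - <<'E'
from h import *
for n in('scene','side'):
    f=np.load(n+'13.npz');cv2.imwrite(f'pics/{n}13.png',f['p'][:,:,::-1]);p,d=f['p'],f['d']
    X=cloud(n,d);X0=cloud(n,np.load(n+'0.npz')['d']);c={'scene':[.5789,.0659],'side':[.5741,.0607]}[n]
    r=np.hypot(X[...,0]-c[0],X[...,1]-c[1]);m=(d>0)&(p.max(2)<75)&(abs(X[...,2]-.098)<.004)&(r>.03)&(r<.078);q=X[m][:,:2]-c
    print(n,m.sum(),'lever',np.arctan2(*q.mean(0)[::-1]))
    for nm,e,zl in(('vial',(.4935,.1895),.07),('bottle',(.649,.2975),.05),('jar',(.475,-.163),.03)):
        o=[]
        for Z in(X0,X):
            m=(np.hypot(Z[...,0]-e[0],Z[...,1]-e[1])<.05)&(Z[...,2]>zl)&(Z[...,2]<.135);o.append(Z[m].mean(0).round(4) if m.sum() else None)
        print(nm,*o)
E
```

```text
18.275 [ 0.43711463 -0.04028312  0.21112971] [-0.11670374  0.97810163 -0.33424259]
side before 191 [0.0739 0.081  0.0825]
   ring 228 [0.0641 0.0706 0.0724]
side now 103 [0.072 0.08  0.082]
   ring 212 [0.0637 0.0703 0.0722]
scene before 127 [0.0758 0.0801 0.0817]
   ring 152 [0.0641 0.0695 0.0716]
scene now 130 [0.0751 0.0799 0.0815]
   ring 152 [0.0641 0.0694 0.0715]
18.375 [ 0.43805741 -0.03845275  0.21106349] yaw 0.8114335422029677 [0.7666288  0.73051317 0.063657  ]
top z 0.0620057700823089
0 z 0.117 [ 0.5033 -0.0179  0.1161] exp [ 0.5035 -0.019 ] 1185
1 z 0.0777 [ 0.6108 -0.0396  0.0768] exp [ 0.6116 -0.0409] 495
4 z 0.0837 [0.474  0.1039 0.083 ] exp [0.4742 0.1037] 1347
fit -0.3744 [0.576  0.0643] [0.3 0.6 0.7]
lever world -2.3014 rel -1.9269704723846302 line dir 0.85791904 n 1921 lat -0.008726001857904507 0.009422459557167761 z 0.10044921052811706
lever world -2.3078 rel -1.9298071836918496 line dir 0.8582953 n 1933 lat -0.008878746077757977 0.009538452948006423 z 0.10043666860228845
column dir -2.2949304712511926
axis in tool 0.1701188367209186 0.0296751905328779
scene 169 lever -2.2763062891585717
vial [0.5001 0.1916 0.0992] [0.5002 0.1916 0.0991]
bottle [0.662  0.3088 0.0931] [0.662  0.3088 0.0931]
jar [ 0.4852 -0.1557  0.0674] [ 0.4852 -0.1556  0.0671]
side 261 lever -2.2865762244117898
vial [0.4905 0.1829 0.0979] None
bottle [0.6404 0.2957 0.0892] [0.643  0.2941 0.0912]
jar [ 0.4679 -0.1718  0.0725] [ 0.4679 -0.1718  0.0725]
```

```bash
sleep 0
```

```text
(no output)
```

View pics/scene13.png

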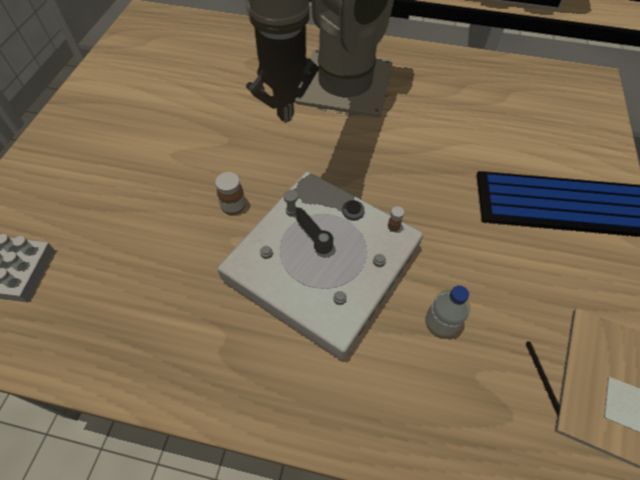

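View pics/side13.png

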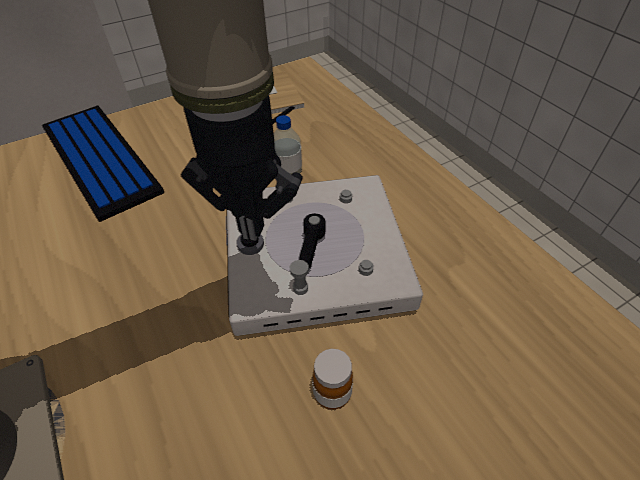

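The button is back up (0.080), the loose items haven't moved, and the arm is clear. Handing in.

```bash
python3 -c "
from workcell import manip
print(manip.hand_in())"
```

```text
the job is handed in; nothing more can be done
None
```

I turned the lever to point at the tall column (the -1.92 rad port), pressed the start button fully in and let it come back up. I handed in at about 18.4 s with the arm clear of everything. The lever was only pushed, with the shut fingers against its left side.

**First push missed:** the real fingertips end about 4 cm short of the reported tool point, so my first sweep passed over the lever without touching it. I saw this in the wrist and side views, allowed for it, and the next sweep worked. One small correcting push followed.

**Last checks:**
- **Lever:** before the press, all three cameras put it within 0.01 rad of the column direction. After the press the readings spread more, from -2.276 to -2.301 against the column's -2.295. I didn't touch the lever in between, so I put the spread down to measurement.
- **Button:** its top went from 0.081 to 0.075 m, the full 6 mm, and read 0.080 after release.
- **Press force:** the upward force on the fingers was 45 N for a moment when the button bottomed out, more than I intended. That was on the fingertips, not the arm or gripper body, and well under the 120 N wrist limit. I eased off straight away.
- **Vial, bottle and jar:** they measured unchanged to 0.3 mm in the scene view. In the last side view the arm hid the vial and part of the bottle, so those two were confirmed only from the scene view.

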